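# Sort the pickups back into their parts trays and close the gold set

### The job

The three guitar pickups have been put back in the wrong parts trays: change them round, parking one on the blue felt pad on the way, until each lies flat in the bay of the tray whose two knobs have its own colour (gold, black, cream), and press the clear lid down on the gold set's tray until it snaps fully home. Set the pickups down rather than dropping them, never lay one on the bare bench, and leave the phone and the screwdriver where they lie.

Things in the scene. Friction and masses are not known exactly. Their poses are not given: they have to be found in the camera images.
- pickup_gold: loose guitar pickup (covered humbucker) with a plain gold cover: a block 70 x 38 x 26 mm, 0.10 to 0.17 kg, six small steel screw heads in a row along its top. Origin: centre of its underside; x along its 70 mm length, y across its 38 mm width, z up. It starts in a tray of another colour.
- pickup_black: loose guitar pickup (covered humbucker) with a plain black cover: a block 70 x 38 x 26 mm, 0.10 to 0.17 kg, six small steel screw heads in a row along its top. Origin: centre of its underside; x along its 70 mm length, y across its 38 mm width, z up. It starts in a tray of another colour.
- pickup_cream: loose guitar pickup (covered humbucker) with a plain cream (pale yellow) cover: a block 70 x 38 x 26 mm, 0.10 to 0.17 kg, six small steel screw heads in a row along its top. Origin: centre of its underside; x along its 70 mm length, y across its 38 mm width, z up. It starts in a tray of another colour.
- tray_gold: fixed grey tray of the gold set, 124 (x) x 70 (y) mm, rim at 20 mm, floor at 8 mm. Origin: centre of underside. Pickup bay 86 x 58 mm inside, centred at x = -16 mm, y = 0; beyond a divider two fixed gold knobs, 24 mm across, tops at 24 mm, at x = +43, y = +-14 mm. Amid each long side a sprung catch 18 mm long stands 3 mm out of the outer wall, 15 mm above the bench.
- tray_black: fixed grey tray of the black set, 124 (x) x 70 (y) mm, rim at 20 mm, floor at 8 mm. Origin: centre of underside. Pickup bay 86 x 58 mm inside, centred at x = -16 mm, y = 0; beyond a divider two fixed black knobs, 24 mm across, tops at 24 mm, at x = +43, y = +-14 mm. Amid each long side a sprung catch 18 mm long stands 3 mm out of the outer wall, 15 mm above the bench.
- tray_cream: fixed grey tray of the cream set, 124 (x) x 70 (y) mm, rim at 20 mm, floor at 8 mm. Origin: centre of underside. Pickup bay 86 x 58 mm inside, centred at x = -16 mm, y = 0; beyond a divider two fixed cream knobs, 24 mm across, tops at 24 mm, at x = +43, y = +-14 mm. Amid each long side a sprung catch 18 mm long stands 3 mm out of the outer wall, 15 mm above the bench.
- pad: fixed blue felt pad, 130 x 85 x 5 mm, empty at the start: the free spot. Origin: centre of its underside; x along its 130 mm length; top face at 5 mm.
- lid: loose clear dome lid, 142 (x) x 88 (y) x 39 mm, 0.08 kg, teal lip, lying right way up; on its flat top a teal grip rib 60 (x) x 12 (y) x 15 mm. Origin: centre of underside. Goes over the outside of a tray, either way round; flared lip guides it from 4 mm off. Set on loosely it rests on the catches, underside 10 mm above the bench; pressed amid with about 8 N it snaps home, underside at 2 mm.
- phone: bystander: black phone lying flat, 150 x 72 x 8 mm, origin at the centre of its underside, x along its length. Leave it where it lies.
- screwdriver: bystander: screwdriver with a red handle lying on the bench to the right of the work, 190 mm long along its x, 26 mm high. Leave it where it lies.
Mind the look-alikes: they are no part of the job. Leave any purple look-alike of the tray_black alone. Of the things that look like the pickup_gold, the larger one is meant.

How it is judged:
By the outcome, as a careful person would: the job done as asked, in the order asked, and still so for the second after the job is handed in, with the robot touching nothing.
It also fails if it takes over 122 s, if anything falls off the work surface, if the arm or the gripper's body presses on something with over 40 N, if the wrist force passes 120 N, or if a joint passes its speed limit or range.

### The arm

A 6-joint arm with a two-finger parallel gripper is mounted at the origin on the work surface. World frame = base frame: x ahead of the robot, y to its left, z up, the work surface at z = 0. Lengths are in m, angles in rad, forces in N, time in s.
With the tool pointing down it reaches from about 0.2 to 0.875 m from the base axis. Payload 3.4 kg.
Tool frame: the origin (TCP) lies midway between the tips of the shut fingers; the grasp point (between the pads) lies ctrl.grasp_offset behind it (ctrl.grasp_offset is the distance from the TCP to the grasp point, in m); z points along the fingers, y is the line along which they close (so a half turn about z gives the same grasp; the last joint's range is limited). The gripper opens to 94 mm and grips with 3 to 60 N. Pads are 16 mm wide; open, the fingers measure 119 mm over their backs; the gripper's body (75 mm by 177 mm) begins 78 mm behind the grasp point.
Start: joints at [-1.449, 0.276, 1.505, -0, 1.361, -0.121], TCP at [0.138, -0.558, 0.205] pointing down, gripper open.
Joint ranges: [-2.89, 2.89], [-0.75, 2.08], [0.22, 2.7], [-1.18, 4.32], [0.11, 2.71], [-2.7, 2.7]. Speed limits (rad/s): [2.57, 2.57, 3.14, 3.14, 3.14, 3.14].

### API

Orientations are given as a unit quaternion [w, x, y, z].
In Python, from station import readout, vision, sign_off, ctrl gives the robot as it stands.
- The arm moves only by the tool arm_command, never from a script. Its argument "deltas" is a list of rows, each an object of numbers: "jaw": the closure, from 0 (fully open) to 1 (shut); "x", "y", "z": the shift along the tool's x, y, z in m; "ax", "ay", "az": the turn, a rotation vector about the tool's x, y, z in degrees. In form: [{"jaw": .., "x": .., "y": .., "z": .., "ax": .., "ay": .., "az": ..}, ...]. A call has 1 to 10 rows; each row shifts and turns the commanded pose from where the row before left it, along the tool's axes as they then stand; what a row does not reach is not made up. A row lasts 1/8 s, in which the tool goes at most 62.5 mm and 10.7 degrees, less where a joint would pass 70% of its speed; a pose out of reach is approached as far as the arm can. A call with a gripper value outside its range is refused whole. The fingers move at their own pace and stop on an object; "newtons" is the grip in N (left out, the last holds). Time passes only in rows, so rows that do not move let the fingers close. It gives the time, the measured TCP pose, the force, the opening and the grip force at its end, in the units of the state.
- readout.get_obs(): the state, without advancing time (a new reading comes with each control period).
- vision.grab_frame(name): name is "scene" or "top"; returns a dict with "image" (384x512x3 uint8, red, green, blue), "fovy" (degrees; the focal length in pixels is half the picture's height over the tangent of half this angle, whatever the lens; pixels are square), "cx", "cy" (the principal point, pixels), "k1" (the pictures are not rectified: a ray, as slopes to the right and down, at radius r is drawn at 1 + k1 r^2 times it, then the intrinsics apply), "cam_to_world" (4x4, takes a point from camera to world coordinates). Camera axes: x right, y up, looking along -z (the intrinsics and any distortion apply to the point x, -y, -z); pixel columns grow to the right and rows downward; lengths in m; the calibration is good to about 2 mm. A picture is of the moment at which its call begins. There is no depth.
- sign_off(): hands the job in; it is judged then, once.
The state is a dict: "time_s": time; "q": joint angles; "qvel": joint speeds; "joint_efforts": joint torques, N m; "tool_pos": TCP position; "tcp_rot": TCP orientation; "ft_force": force on the tool from outside, world axes, zero at the start; "moment": the same for the moment, N m; "grip_width": finger opening in m; "finger_force": force on a finger pad.
Only numpy, scipy, OpenCV 4.12 (cv2) and the standard library are available. Lean on these libraries where they do the work, as an engineer would, in place of code of your own. Each camera call takes 0.05 s, during which the arm holds its last target. There are 200 camera calls.

## Working session

There is one attempt and no reset: what is moved stays moved. The work goes in short steps, Python scripts to look and compute and a tool call to move; the robot and the scene stay as the last step left them, time stands still between calls to the robot, and variables do not carry over. Pictures are saved under pics/ and viewed, at most 14 in all, crops included, and the job is handed in when it is done.

Besides the shell and the picture viewer there is one more tool, called after "Request:" as name(argument=value, ...), one argument or row to a line, values as JSON. arm_command: Moves the arm, as the interface text tells. Its arguments: {"type":"object","properties":{"deltas":{"type":"array"},"newtons":{"type":"number"}},"required":["deltas"]}

```bash
mkdir -p pics; cat > h.py <<'E'
import numpy as np, cv2
from station import readout, vision, sign_off, ctrl
def grab(n,fn=None):
    f=vision.grab_frame(n)
    if fn: cv2.imwrite('pics/'+fn,f['image'][:,:,::-1])
    return f
def ray(f,uv):
    H=f['image'].shape[0]; fl=H/2/np.tan(np.radians(f['fovy'])/2)
    d=(np.atleast_2d(np.array(uv,float))-[f['cx'],f['cy']])/fl
    s=d.copy()
    for _ in range(30): s=d/(1+f['k1']*(s**2).sum(1,keepdims=True))
    c=np.c_[s[:,0],-s[:,1],-np.ones(len(s))]
    T=np.array(f['cam_to_world']); return T[:3,3], c@T[:3,:3].T
def plane(f,uv,z):
    o,d=ray(f,uv); return o+d*((z-o[2])/d[:,2])[:,None]
E
python3 -c "
from h import *
for n in('scene','top'):
    f=grab(n,n+'0.png'); print(n,f['fovy'],f['cx'],f['cy'],f['k1'],np.round(f['cam_to_world'],3).tolist())
print(readout.get_obs(),ctrl.grasp_offset)"
```

```text
scene 48.70391036085387 255.76108605607217 192.23647830152711 -0.03727726297848564 [[-0.548, -0.553, 0.628, 1.23], [0.837, -0.349, 0.422, 0.438], [-0.014, 0.757, 0.654, 0.741], [0.0, 0.0, 0.0, 1.0]]
top 51.08778275522832 260.2771740802686 188.2092649709762 -0.100574128672633 [[-0.028, 0.995, -0.093, 0.486], [-1.0, -0.027, 0.012, -0.015], [0.01, 0.093, 0.996, 1.327], [0.0, 0.0, 0.0, 1.0]]
{'time_s': 0.1, 'q': array([-1.44901661e+00,  2.76533626e-01,  1.50596343e+00,  4.33131424e-06,
        1.36070830e+00, -1.20993074e-01]), 'qvel': array([-0.00089466, -0.00232045, -0.00496371,  0.0002523 ,  0.00013956,
       -0.001084  ]), 'joint_efforts': array([ 1.42601755e-03, -4.05456626e+01, -2.37782121e+01,  7.03292456e-02,
        2.99477472e-02, -4.41365967e-05]), 'tool_pos': array([ 0.13816715, -0.55764587,  0.20470735]), 'tcp_rot': array([-8.06354969e-04,  9.92641445e-01,  1.21088029e-01,  1.80051696e-06]), 'ft_force': array([0.28032276, 0.81429163, 0.19594085]), 'moment': array([-0.05390477, -0.03448228,  0.01574789]), 'finger_force': 0.0, 'grip_width': 0.09377891984217698} 0.0188
```

View pics/top0.png

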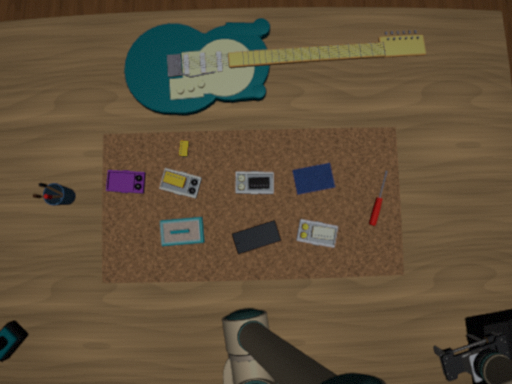

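View pics/scene0.png

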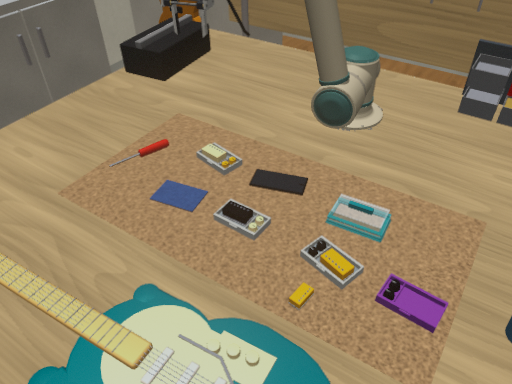

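Look-alikes, top view: gold-coloured blocks at (174,179) in the black-knob tray and a smaller loose one at (184,148), so I take the larger, in the tray. The tray_black look-alike is the purple one at (126,182); the real one is grey with black knobs at (180,183). I'll check in one crop.

```bash
cat > m.py <<'E'
from h import *
f=vision.grab_frame('top'); im=f['image']
c=cv2.resize(im[135:260,150:345],None,fx=4,fy=4,interpolation=cv2.INTER_CUBIC)
cv2.imwrite('pics/crop1.png',c[:,:,::-1])
hsv=cv2.cvtColor(im,cv2.COLOR_RGB2HSV)
for n,p in dict(gold=(174,179),gknob=(305,229),cream=(323,232),creamknob=(243,178),black=(258,183),bknob=(194,182),traywall=(163,175),cork=(220,210),pad=(314,178),teal=(162,230),wall2=(238,190)).items(): print(n,hsv[p[1],p[0]])
E
python3 m.py
```

```text
gold [ 26 188 148]
gknob [ 27 133 127]
cream [ 39  17 151]
creamknob [ 32  33 138]
black [20 29 26]
bknob [120   9  55]
traywall [ 15  40 114]
cork [ 14 125 106]
pad [111 159  77]
teal [ 94  71 119]
wall2 [103  15 122]
```

View pics/crop1.png

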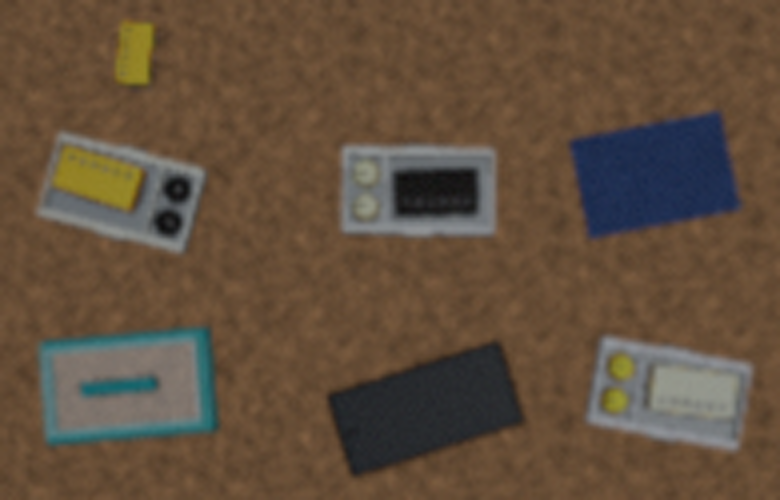

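The crop shows the grey tray at crop (120,190) with two black knobs, holding the gold pickup with six screws. The cream-knob tray at (418,190) holds black, and the gold-knob tray at (668,393) holds cream. The small yellow block at (134,53) is the decoy. Plan: cream→pad, gold→gold tray, black→black tray, cream→cream tray, then the lid.

```bash
cat > meas.py <<'E'
from h import *
S=4
def mask(im,k):
    hsv=cv2.cvtColor(im,cv2.COLOR_RGB2HSV).astype(int);h,s,v=hsv[...,0],hsv[...,1],hsv[...,2]
    return {'gold':(s>95)&(v>75)&(h>21)&(h<36),'cream':(s<85)&(v>115)&(h>22)&(h<75)&(s>9),'black':(v<62),
     'tray':~((h>5)&(h<22)&(s>75))|(v<50),'teal':(h>82)&(h<97)&(s>90),'blue':(h>105)&(h<118)&(s>110)}[k].astype(np.uint8)
def rect(f,roi,k,z,ero=0):
    x0,y0,x1,y1=roi
    im=cv2.resize(f['image'][y0:y1,x0:x1],None,fx=S,fy=S,interpolation=cv2.INTER_CUBIC)
    m=cv2.morphologyEx(mask(im,k),cv2.MORPH_OPEN,np.ones((5,5)))
    if ero: m=cv2.morphologyEx(m,cv2.MORPH_OPEN,np.ones((ero,ero)))
    cs,_=cv2.findContours(m,cv2.RETR_EXTERNAL,cv2.CHAIN_APPROX_NONE)
    c=max(cs,key=cv2.contourArea).reshape(-1,2)
    uv=(c+.5)/S-.5+[x0,y0]
    P=(plane(f,uv,z)[:,:2]*1000).astype(np.float32)
    (cx,cy),(w,h),a=cv2.minAreaRect(P)
    if w<h: w,h,a=h,w,a+90
    a=(a+90)%180-90
    return round(cx,1),round(cy,1),round(w,1),round(h,1),round(a,1)
if __name__=='__main__':
    f=vision.grab_frame('top')
    R={'tb':(153,160,208,205),'tc':(228,164,282,201),'tg':(288,211,347,255),'lid':(153,210,212,252),'pad':(286,158,342,200)}
    for k in('tb','tc','tg'): print(k,rect(f,R[k],'tray',.010,25))
    print('lid',rect(f,R['lid'],'teal',.003)); print('rib',rect(f,(165,223,195,240),'teal',.050))
    print('pad',rect(f,R['pad'],'blue',.004))
    print('gold',rect(f,R['tb'],'gold',.021)); print('black',rect(f,(246,172,275,194),'black',.021)); print('cream',rect(f,(310,222,340,244),'cream',.021))
    print('phone',rect(f,(228,215,286,256),'black',.008))
E
python3 meas.py
```

```text
tb (632.7, 234.0, 131.9, 76.3, 77.8)
tc (630.0, -11.5, 128.8, 77.9, 88.5)
tg (456.0, -218.4, 119.6, 80.1, 78.1)
lid (475.5, 230.0, 137.9, 84.5, -86.6)
rib (475.4, 230.0, 58.6, 9.2, -86.4)
pad (638.7, -208.2, 124.3, 79.4, -80.5)
gold (646.4, 252.0, 70.5, 37.9, 70.8)
black (626.8, -25.6, 67.5, 37.3, -89.7)
cream (457.9, -231.3, 71.7, 41.8, 80.7)
phone (451.2, -12.7, 149.0, 71.7, -73.8)
```

```bash
cat > m2.py <<'E'
from meas import *
def blobs(f,roi,k,z):
    x0,y0,x1,y1=roi
    im=cv2.resize(f['image'][y0:y1,x0:x1],None,fx=S,fy=S,interpolation=cv2.INTER_CUBIC)
    m=cv2.morphologyEx(mask(im,k),cv2.MORPH_OPEN,np.ones((5,5)))
    n,_,st,c=cv2.connectedComponentsWithStats(m)
    out=[]
    for i in range(1,n):
        if st[i,4]>150:
            p=plane(f,(c[i]+.5)/S-.5+[x0,y0],z)[0,:2]*1000; out.append((st[i,4],np.round(p,1).tolist()))
    return out
t=vision.grab_frame('top'); s=vision.grab_frame('scene')
print('bknob',blobs(t,(186,176,203,196),'black',.024)); print('cknob',blobs(t,(235,172,247,193),'cream',.024)); print('gknob',blobs(t,(298,220,311,240),'gold',.024))
print('scene gold',rect(s,(316,243,358,282),'gold',.021)); print('black',rect(s,(218,196,258,228),'black',.021)); print('cream',rect(s,(196,140,230,163),'cream',.021))
print('S bknob',blobs(s,(304,234,330,259),'black',.024)); print('S cknob',blobs(s,(246,210,270,235),'cream',.024)); print('S gknob',blobs(s,(216,150,240,170),'gold',.024))
a=[cv2.resize(s['image'][y:y+80,x:x+100],None,fx=4,fy=4,interpolation=cv2.INTER_CUBIC) for x,y in((285,225),(190,125))]
cv2.imwrite('pics/sc.png',np.hstack(a)[:,:,::-1])
E
python3 m2.py
```

```text
bknob [(np.int32(526), [634.4, 185.4]), (np.int32(529), [607.7, 193.4])]
cknob [(np.int32(531), [644.7, 30.0]), (np.int32(474), [617.5, 30.9])]
gknob [(np.int32(516), [480.3, -171.6]), (np.int32(484), [453.3, -165.2])]
scene gold (633.9, 248.1, 69.4, 38.5, 70.9)
black (624.1, -25.7, 78.1, 49.8, -89.2)
cream (442.6, -235.6, 73.1, 45.1, 81.7)
S bknob [(np.int32(1950), [627.8, 196.5])]
S cknob [(np.int32(837), [615.2, 33.6]), (np.int32(1216), [640.3, 37.7]), (np.int32(160), [658.4, 50.0])]
S gknob [(np.int32(367), [453.4, -163.7]), (np.int32(363), [480.1, -170.0])]
```

View pics/sc.png

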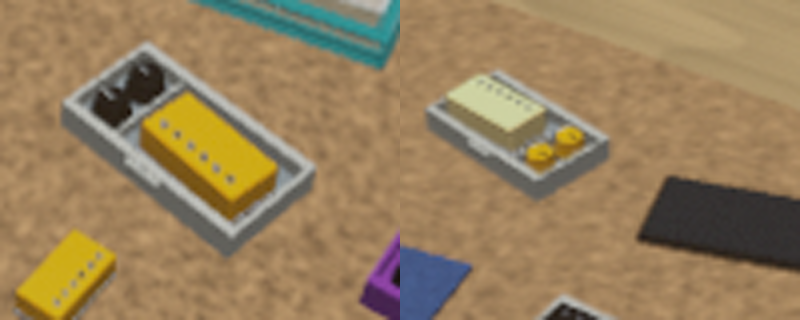

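Crops confirm it: the gold pickup is in the black-knob tray and cream is in the gold-knob tray. I'll plan the first moves, gripping across the 38 mm width with the fingertips just above the rim.

```bash
cat > plan.py <<'E'
import sys,numpy as np
from station import readout
# args: x,y,yaw (mm,deg) targets; prints turn (az) then shift in tool axes AFTER the turn
o=readout.get_obs(); w,a,b,c=o['tcp_rot']
yaw=np.degrees(np.arctan2(2*(a*b+w*c),1-2*(b*b+c*c))); p=o['tool_pos']*1000
print('t%.1f pos'%o['time_s'],np.round(p,1),'yaw %.1f'%yaw,'F',np.round(o['ft_force'],1),'w %.1f f %.1f'%(o['grip_width']*1e3,o['finger_force']))
p=p[:2]
for s in sys.argv[1:]:
    x,y,t=map(float,s.split(',')); r=np.radians(t); d=np.array([x,y])-p
    print(s,'az %.1f'%(yaw-t),'dx %.1f dy %.1f'%(d@[np.cos(r),np.sin(r)],d@[np.sin(r),-np.cos(r)])); p=np.array([x,y]); yaw=t
E
python3 plan.py 458,-231,80.7 639,-208,99.5 646.4,252,70.8 453.8,-225.9,77.3 626.8,-25.6,88.3 635.8,246.5,75.5 639,-208,99.5 629.4,-28.5,88.3
```

```text
t0.3 pos [ 138.2 -558.   205.2] yaw 13.9 F [ 0.2 -0.9  0.1] w 93.8 f 0.0
458,-231,80.7 az -66.8 dx 374.3 dy 262.7
639,-208,99.5 az -18.8 dx -7.2 dy 182.3
646.4,252,70.8 az 28.7 dx 436.8 dy -144.3
453.8,-225.9,77.3 az -6.5 dx -508.6 dy -82.8
626.8,-25.6,88.3 az -11.0 dx 205.3 dy 167.0
635.8,246.5,75.5 az 12.8 dx 265.7 dy -59.4
639,-208,99.5 az -24.0 dx -448.8 dy -71.9
629.4,-28.5,88.3 az 11.2 dx 179.1 dy -14.9
```

Request:
arm_command(
  deltas=[
    {"az":-9.5},
    {"az":-9.5},
    {"az":-9.5},
    {"az":-9.5},
    {"az":-9.6},
    {"az":-9.6},
    {"az":-9.6},
  ],
)

```text
invalid input at $.deltas[0]: expected keys jaw, x, y, z, ax, ay, az
```

Request:
arm_command(
  deltas=[
    {"jaw":0,"x":0,"y":0,"z":0,"ax":0,"ay":0,"az":-9.5},
    {"jaw":0,"x":0,"y":0,"z":0,"ax":0,"ay":0,"az":-9.5},
    {"jaw":0,"x":0,"y":0,"z":0,"ax":0,"ay":0,"az":-9.5},
    {"jaw":0,"x":0,"y":0,"z":0,"ax":0,"ay":0,"az":-9.5},
    {"jaw":0,"x":0,"y":0,"z":0,"ax":0,"ay":0,"az":-9.6},
    {"jaw":0,"x":0,"y":0,"z":0,"ax":0,"ay":0,"az":-9.6},
    {"jaw":0,"x":0,"y":0,"z":0,"ax":0,"ay":0,"az":-9.6},
  ],
)

```text
time_s: 1.18
tool_pos: [0.1382, -0.5581, 0.2054]
tcp_rot: [-0.0, 0.76, 0.65, 0.0]
ft_force: [0.0, -0.1, 0.2]
grip_width: 0.0942
finger_force: 0.0
```

Request:
arm_command(
  deltas=[
    {"jaw":0,"x":0.0374,"y":0.0263,"z":0,"ax":0,"ay":0,"az":0},
    {"jaw":0,"x":0.0374,"y":0.0263,"z":0,"ax":0,"ay":0,"az":0},
    {"jaw":0,"x":0.0374,"y":0.0263,"z":0,"ax":0,"ay":0,"az":0},
    {"jaw":0,"x":0.0374,"y":0.0263,"z":0,"ax":0,"ay":0,"az":0},
    {"jaw":0,"x":0.0374,"y":0.0263,"z":0,"ax":0,"ay":0,"az":0},
    {"jaw":0,"x":0.0374,"y":0.0263,"z":0,"ax":0,"ay":0,"az":0},
    {"jaw":0,"x":0.0374,"y":0.0263,"z":0.02,"ax":0,"ay":0,"az":0},
    {"jaw":0,"x":0.0374,"y":0.0263,"z":0.03,"ax":0,"ay":0,"az":0},
    {"jaw":0,"x":0.0374,"y":0.0263,"z":0.03,"ax":0,"ay":0,"az":0},
    {"jaw":0,"x":0.0374,"y":0.0263,"z":0.03,"ax":0,"ay":0,"az":0},
  ],
)

```text
time_s: 2.42
tool_pos: [0.4593, -0.2305, 0.0948]
tcp_rot: [0.001, 0.762, 0.648, 0.0]
ft_force: [0.4, -0.8, -0.1]
grip_width: 0.0941
finger_force: 0.0
```

```bash
python3 plan.py 458,-231,80.7; python3 - <<'E'
from h import *
f=grab('top','t1.png');g=grab('scene')
a=cv2.resize(f['image'][190:270,280:360],(400,400)); b=cv2.resize(g['image'][95:195,160:260],(400,400))
cv2.imwrite('pics/c2.png',np.hstack([a,b])[:,:,::-1])
E
```

```text
t2.4 pos [ 459.3 -230.5   94.8] yaw 80.7 F [ 0.4 -0.8 -0.1] w 94.1 f 0.0
458,-231,80.7 az 0.0 dx -0.7 dy -1.2
```

View pics/c2.png

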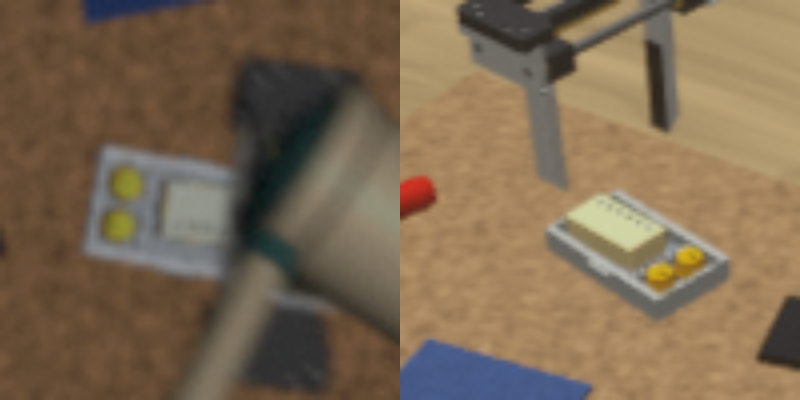

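The fingers straddle the cream pickup (crop at (205,210)) and the pads reach almost to the tips. I'll descend and grip.

Request:
arm_command(
  deltas=[
    {"jaw":0,"x":-0.0007,"y":-0.0012,"z":0.035,"ax":0,"ay":0,"az":0},
    {"jaw":0,"x":0,"y":0,"z":0.025,"ax":0,"ay":0,"az":0},
    {"jaw":0,"x":0,"y":0,"z":0.0118,"ax":0,"ay":0,"az":0},
    {"jaw":1,"x":0,"y":0,"z":0,"ax":0,"ay":0,"az":0},
    {"jaw":1,"x":0,"y":0,"z":0,"ax":0,"ay":0,"az":0},
    {"jaw":1,"x":0,"y":0,"z":0,"ax":0,"ay":0,"az":0},
    {"jaw":1,"x":0,"y":0,"z":0,"ax":0,"ay":0,"az":0},
    {"jaw":1,"x":0,"y":0,"z":0,"ax":0,"ay":0,"az":0},
    {"jaw":1,"x":0,"y":0,"z":0,"ax":0,"ay":0,"az":0},
  ],
  newtons=20,
)

```text
time_s: 3.65
tool_pos: [0.457, -0.2321, 0.0238]
tcp_rot: [0.0, 0.762, 0.648, 0.0]
ft_force: [0.3, -1.8, -0.7]
grip_width: 0.0377
finger_force: 0.3
```

Request:
arm_command(
  deltas=[
    {"jaw":1,"x":0,"y":0,"z":-0.01,"ax":0,"ay":0,"az":0},
    {"jaw":1,"x":0,"y":0,"z":-0.02,"ax":0,"ay":0,"az":0},
    {"jaw":1,"x":0,"y":0,"z":-0.03,"ax":0,"ay":0,"az":0},
    {"jaw":1,"x":0,"y":0,"z":-0.02,"ax":0,"ay":0,"az":0},
  ],
)

```text
time_s: 4.15
tool_pos: [0.4572, -0.2322, 0.1053]
tcp_rot: [0.001, 0.762, 0.648, 0.0]
ft_force: [0.5, -0.5, -2.2]
grip_width: 0.037
finger_force: 20.0
```

```bash
python3 plan.py 639,-208,99.5; python3 - <<'E'
from h import *
g=grab('scene')
cv2.imwrite('pics/c3.png',cv2.resize(g['image'][85:215,130:270],None,fx=3,fy=3)[:,:,::-1])
E
```

```text
t4.2 pos [ 457.2 -232.2  105.3] yaw 80.7 F [ 0.5 -0.5 -2.2] w 37.0 f 20.0
639,-208,99.5 az -18.8 dx -6.1 dy 183.3
```

View pics/c3.png

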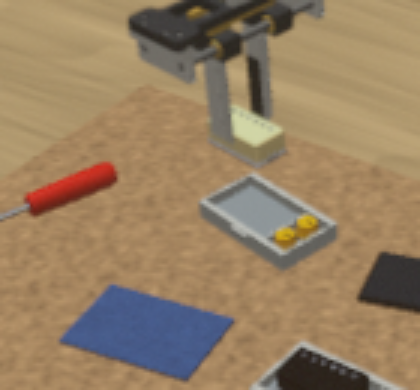

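Cream hangs level in the gripper at (255,135), and its tray is empty. Now to the pad.

Request:
arm_command(
  deltas=[
    {"jaw":1,"x":0,"y":0,"z":0,"ax":0,"ay":0,"az":-9.4},
    {"jaw":1,"x":0,"y":0,"z":0,"ax":0,"ay":0,"az":-9.4},
    {"jaw":1,"x":-0.0015,"y":0.046,"z":0,"ax":0,"ay":0,"az":0},
    {"jaw":1,"x":-0.0015,"y":0.046,"z":0,"ax":0,"ay":0,"az":0},
    {"jaw":1,"x":-0.0015,"y":0.046,"z":0,"ax":0,"ay":0,"az":0},
    {"jaw":1,"x":-0.0016,"y":0.0453,"z":0.02,"ax":0,"ay":0,"az":0},
    {"jaw":1,"x":0,"y":0,"z":0.03,"ax":0,"ay":0,"az":0},
    {"jaw":1,"x":0,"y":0,"z":0.025,"ax":0,"ay":0,"az":0},
    {"jaw":1,"x":0,"y":0,"z":0.005,"ax":0,"ay":0,"az":0},
    {"jaw":1,"x":0,"y":0,"z":0,"ax":0,"ay":0,"az":0},
  ],
)

```text
time_s: 5.45
tool_pos: [0.6387, -0.2078, 0.0237]
tcp_rot: [-0.0, 0.646, 0.763, -0.0]
ft_force: [-0.4, -0.1, -1.1]
grip_width: 0.0368
finger_force: 20.0
```

```bash
python3 plan.py 639,-208,99.5 
```

```text
t5.5 pos [ 638.7 -207.8   23.7] yaw 99.5 F [-0.4 -0.1 -1.1] w 36.8 f 20.0
639,-208,99.5 az 0.0 dx -0.2 dy 0.3
```

Request:
arm_command(
  deltas=[
    {"jaw":1,"x":0,"y":0,"z":0.0015,"ax":0,"ay":0,"az":0},
    {"jaw":1,"x":0,"y":0,"z":0.001,"ax":0,"ay":0,"az":0},
    {"jaw":1,"x":0,"y":0,"z":0.0007,"ax":0,"ay":0,"az":0},
    {"jaw":1,"x":0,"y":0,"z":0,"ax":0,"ay":0,"az":0},
  ],
)

```text
time_s: 5.95
tool_pos: [0.6388, -0.2079, 0.0208]
tcp_rot: [0.0, 0.646, 0.763, 0.0]
ft_force: [-0.3, -0.6, -0.1]
grip_width: 0.037
finger_force: 20.0
```

Request:
arm_command(
  deltas=[
    {"jaw":0.4,"x":0,"y":0,"z":0,"ax":0,"ay":0,"az":0},
    {"jaw":0.2,"x":0,"y":0,"z":0,"ax":0,"ay":0,"az":0},
    {"jaw":0,"x":0,"y":0,"z":0,"ax":0,"ay":0,"az":0},
    {"jaw":0,"x":0,"y":0,"z":0,"ax":0,"ay":0,"az":0},
    {"jaw":0,"x":0,"y":0,"z":-0.03,"ax":0,"ay":0,"az":0},
    {"jaw":0,"x":0,"y":0,"z":-0.05,"ax":0,"ay":0,"az":0},
  ],
)

```text
time_s: 6.7
tool_pos: [0.6371, -0.2071, 0.0991]
tcp_rot: [-0.002, 0.646, 0.763, -0.001]
ft_force: [0.8, -0.9, 0.6]
grip_width: 0.0922
finger_force: 0.0
```

Request:
arm_command(
  deltas=[
    {"jaw":0,"x":0,"y":0,"z":0,"ax":0,"ay":0,"az":9.6},
    {"jaw":0,"x":0,"y":0,"z":0,"ax":0,"ay":0,"az":9.6},
    {"jaw":0,"x":0,"y":0,"z":0,"ax":0,"ay":0,"az":9.5},
    {"jaw":0,"x":0.04,"y":0,"z":0,"ax":0,"ay":0,"az":0},
    {"jaw":0,"x":0.04,"y":-0.02,"z":0,"ax":0,"ay":0,"az":0},
    {"jaw":0,"x":0.04,"y":-0.02,"z":0,"ax":0,"ay":0,"az":0},
    {"jaw":0,"x":0.04,"y":-0.02,"z":0,"ax":0,"ay":0,"az":0},
    {"jaw":0,"x":0.04,"y":-0.02,"z":0,"ax":0,"ay":0,"az":0},
    {"jaw":0,"x":0.04,"y":-0.02,"z":0,"ax":0,"ay":0,"az":0},
  ],
)

```text
time_s: 7.82
tool_pos: [0.6229, 0.0532, 0.1006]
tcp_rot: [0.0, 0.815, 0.579, 0.0]
ft_force: [-0.8, 0.2, -0.1]
grip_width: 0.0936
finger_force: 0.0
```

```bash
cat >> meas.py <<'E'
E
python3 plan.py 646.4,252,70.8; python3 - <<'E'
from meas import *
f=grab('top','t3.png')
print('cream',rect(f,(286,158,342,200),'cream',.018))
# tray gold
x0,y0,x1,y1=288,211,347,255
cv2.imwrite('pics/c4.png',cv2.resize(f['image'][150:260,240:350],None,fx=5,fy=5,interpolation=cv2.INTER_CUBIC)[:,:,::-1])
print(rect(f,(288,211,347,255),'tray',.010,25))
E
```

```text
t7.8 pos [622.9  53.2 100.6] yaw 70.8 F [-0.8  0.2 -0.1] w 93.6 f 0.0
646.4,252,70.8 az 0.0 dx 195.5 dy -43.2
cream (639.1, -205.3, 69.1, 36.4, -81.0)
(457.3, -213.0, 130.6, 80.1, 80.3)
```

View pics/c4.png

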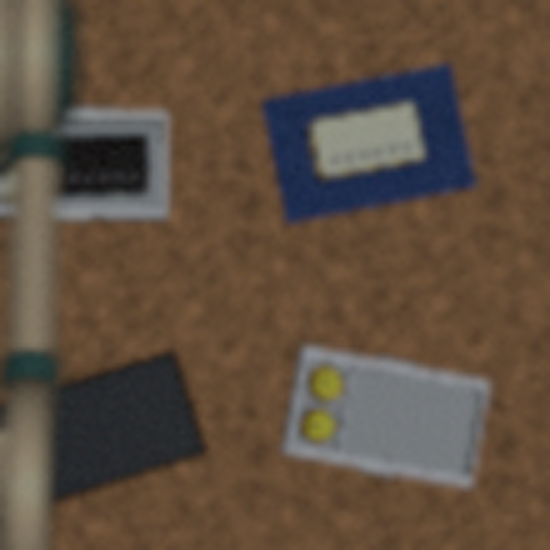

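Cream lies square on the felt at (367,140). The gold tray is empty at (390,415). Now the gold pickup.

Request:
arm_command(
  deltas=[
    {"jaw":0,"x":0.04,"y":-0.009,"z":0,"ax":0,"ay":0,"az":0},
    {"jaw":0,"x":0.04,"y":-0.009,"z":0,"ax":0,"ay":0,"az":0},
    {"jaw":0,"x":0.04,"y":-0.009,"z":0,"ax":0,"ay":0,"az":0},
    {"jaw":0,"x":0.04,"y":-0.009,"z":0,"ax":0,"ay":0,"az":0},
    {"jaw":0,"x":0.0355,"y":-0.0072,"z":0,"ax":0,"ay":0,"az":0},
    {"jaw":0,"x":0,"y":0,"z":0.03,"ax":0,"ay":0,"az":0},
  ],
)

```text
time_s: 8.62
tool_pos: [0.649, 0.2542, 0.0726]
tcp_rot: [0.001, 0.814, 0.581, 0.003]
ft_force: [-0.1, -0.3, -0.3]
grip_width: 0.0941
finger_force: 0.0
```

```bash
python3 plan.py 646.4,252,70.8; python3 - <<'E'
from h import *
g=grab('scene')
cv2.imwrite('pics/c5.png',cv2.resize(g['image'][170:300,280:420],None,fx=4,fy=4,interpolation=cv2.INTER_CUBIC)[:,:,::-1])
E
```

```text
t8.6 pos [649.  254.2  72.6] yaw 71.0 F [-0.1 -0.3 -0.3] w 94.1 f 0.0
646.4,252,70.8 az 0.2 dx -2.9 dy -1.7
```

View pics/c5.png

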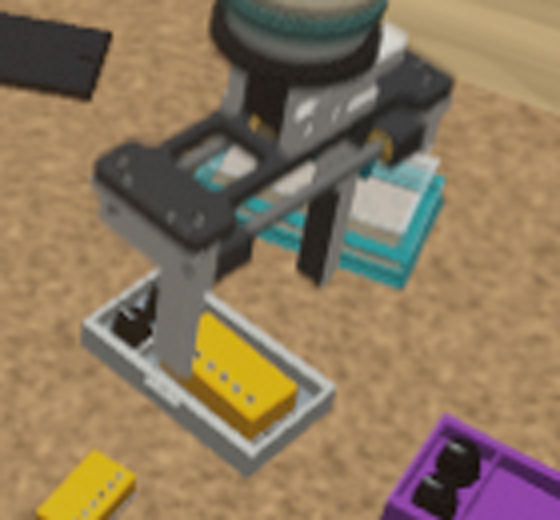

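The fingers straddle the gold pickup (crop (240,370)), and the lid is clear of the inner finger. Descend and grip.

Request:
arm_command(
  deltas=[
    {"jaw":0,"x":0,"y":0,"z":0.025,"ax":0,"ay":0,"az":0},
    {"jaw":0,"x":0,"y":0,"z":0.0175,"ax":0,"ay":0,"az":0},
    {"jaw":0,"x":0,"y":0,"z":0.004,"ax":0,"ay":0,"az":0},
    {"jaw":0,"x":0,"y":0,"z":0,"ax":0,"ay":0,"az":0},
  ],
)

```text
time_s: 9.18
tool_pos: [0.6468, 0.2504, 0.0241]
tcp_rot: [0.0, 0.815, 0.579, 0.0]
ft_force: [-0.4, 0.3, 0.4]
grip_width: 0.0938
finger_force: 0.0
```

Request:
arm_command(
  deltas=[
    {"jaw":1,"x":0,"y":0,"z":0,"ax":0,"ay":0,"az":0},
    {"jaw":1,"x":0,"y":0,"z":0,"ax":0,"ay":0,"az":0},
    {"jaw":1,"x":0,"y":0,"z":0,"ax":0,"ay":0,"az":0},
    {"jaw":1,"x":0,"y":0,"z":0,"ax":0,"ay":0,"az":0},
    {"jaw":1,"x":0,"y":0,"z":0,"ax":0,"ay":0,"az":0},
    {"jaw":1,"x":0,"y":0,"z":0,"ax":0,"ay":0,"az":0},
    {"jaw":1,"x":0,"y":0,"z":0,"ax":0,"ay":0,"az":0},
    {"jaw":1,"x":0,"y":0,"z":0,"ax":0,"ay":0,"az":0},
  ],
)

```text
time_s: 10.18
tool_pos: [0.6464, 0.2506, 0.0239]
tcp_rot: [-0.0, 0.815, 0.579, -0.0]
ft_force: [-1.5, -0.0, 0.7]
grip_width: 0.0364
finger_force: 20.0
```

Request:
arm_command(
  deltas=[
    {"jaw":1,"x":0,"y":0,"z":-0.01,"ax":0,"ay":0,"az":0},
    {"jaw":1,"x":0,"y":0,"z":-0.03,"ax":0,"ay":0,"az":0},
    {"jaw":1,"x":0,"y":0,"z":-0.04,"ax":0,"ay":0,"az":0},
    {"jaw":1,"x":0,"y":0,"z":0,"ax":0,"ay":0,"az":-7.4},
    {"jaw":1,"x":0,"y":0,"z":0,"ax":0,"ay":0,"az":0},
  ],
)

```text
time_s: 10.8
tool_pos: [0.6468, 0.2506, 0.1049]
tcp_rot: [0.0, 0.776, 0.63, 0.001]
ft_force: [0.2, -0.1, -1.7]
grip_width: 0.0368
finger_force: 20.0
```

```bash
python3 plan.py 454.4,-227.2,78.2 626.8,-25.6,88.3
```

```text
t10.8 pos [646.8 250.6 104.9] yaw 78.1 F [ 0.2 -0.1 -1.7] w 36.8 f 20.0
454.4,-227.2,78.2 az -0.1 dx -507.0 dy -90.6
626.8,-25.6,88.3 az -10.1 dx 206.6 dy 166.3
```

Request:
arm_command(
  deltas=[
    {"jaw":1,"x":-0.04,"y":-0.007,"z":0,"ax":0,"ay":0,"az":0},
    {"jaw":1,"x":-0.045,"y":-0.008,"z":0,"ax":0,"ay":0,"az":0},
    {"jaw":1,"x":-0.045,"y":-0.008,"z":0,"ax":0,"ay":0,"az":0},
    {"jaw":1,"x":-0.045,"y":-0.008,"z":0,"ax":0,"ay":0,"az":0},
    {"jaw":1,"x":-0.045,"y":-0.008,"z":0,"ax":0,"ay":0,"az":0},
    {"jaw":1,"x":-0.045,"y":-0.008,"z":0,"ax":0,"ay":0,"az":0},
    {"jaw":1,"x":-0.045,"y":-0.008,"z":0,"ax":0,"ay":0,"az":0},
    {"jaw":1,"x":-0.045,"y":-0.008,"z":0,"ax":0,"ay":0,"az":0},
    {"jaw":1,"x":-0.045,"y":-0.008,"z":0,"ax":0,"ay":0,"az":0},
    {"jaw":1,"x":-0.045,"y":-0.008,"z":0,"ax":0,"ay":0,"az":0},
  ],
)

```text
time_s: 12.05
tool_pos: [0.4772, -0.17, 0.1036]
tcp_rot: [-0.0, 0.777, 0.63, -0.0]
ft_force: [0.9, -0.2, -0.5]
grip_width: 0.0368
finger_force: 20.0
```

Request:
arm_command(
  deltas=[
    {"jaw":1,"x":-0.042,"y":-0.0076,"z":0,"ax":0,"ay":0,"az":0},
    {"jaw":1,"x":-0.02,"y":-0.004,"z":0,"ax":0,"ay":0,"az":0},
    {"jaw":1,"x":0,"y":0,"z":0.02,"ax":0,"ay":0,"az":0},
    {"jaw":1,"x":0,"y":0,"z":0.02,"ax":0,"ay":0,"az":0},
    {"jaw":1,"x":0,"y":0,"z":0,"ax":0,"ay":0,"az":0},
  ],
)

```text
time_s: 12.68
tool_pos: [0.4527, -0.2263, 0.0624]
tcp_rot: [-0.002, 0.777, 0.63, -0.001]
ft_force: [-1.3, -0.1, -0.9]
grip_width: 0.0366
finger_force: 20.0
```

```bash
python3 plan.py 454.4,-227.2,78.2; python3 - <<'E'
from h import *
g=grab('scene')
cv2.imwrite('pics/c6.png',cv2.resize(g['image'][85:195,150:290],None,fx=4,fy=4,interpolation=cv2.INTER_CUBIC)[:,:,::-1])
E
```

```text
t12.7 pos [ 452.7 -226.3   62.4] yaw 78.1 F [-1.3 -0.1 -0.9] w 36.6 f 20.0
454.4,-227.2,78.2 az -0.1 dx -0.5 dy 1.9
```

View pics/c6.png

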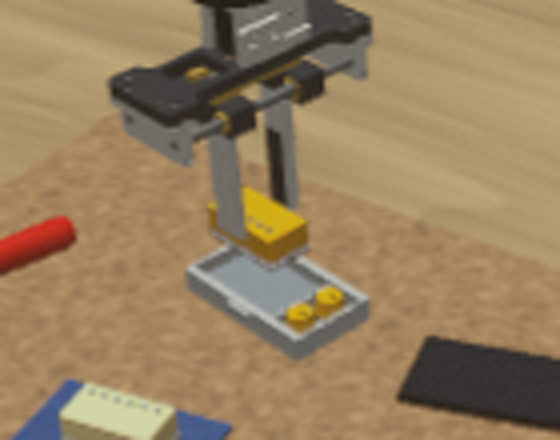

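The gold pickup hangs over the empty gold-knob bay, aligned. Set it down.

Request:
arm_command(
  deltas=[
    {"jaw":1,"x":0,"y":0.0015,"z":0.02,"ax":0,"ay":0,"az":0},
    {"jaw":1,"x":0,"y":0,"z":0.014,"ax":0,"ay":0,"az":0},
    {"jaw":1,"x":0,"y":0,"z":0.003,"ax":0,"ay":0,"az":0},
    {"jaw":1,"x":0,"y":0,"z":0.0015,"ax":0,"ay":0,"az":0},
    {"jaw":1,"x":0,"y":0,"z":0,"ax":0,"ay":0,"az":0},
  ],
)

```text
time_s: 13.35
tool_pos: [0.4561, -0.2277, 0.0259]
tcp_rot: [0.0, 0.776, 0.631, 0.0]
ft_force: [0.9, -0.6, -1.2]
grip_width: 0.0366
finger_force: 20.0
```

Request:
arm_command(
  deltas=[
    {"jaw":1,"x":0,"y":0,"z":0.001,"ax":0,"ay":0,"az":0},
    {"jaw":1,"x":0,"y":0,"z":0.001,"ax":0,"ay":0,"az":0},
    {"jaw":1,"x":0,"y":0,"z":0,"ax":0,"ay":0,"az":0},
  ],
)

```text
time_s: 13.72
tool_pos: [0.456, -0.2276, 0.0239]
tcp_rot: [0.0, 0.776, 0.631, 0.0]
ft_force: [0.4, -0.2, 1.5]
grip_width: 0.0369
finger_force: 20.0
```

Request:
arm_command(
  deltas=[
    {"jaw":0.4,"x":0,"y":0,"z":0,"ax":0,"ay":0,"az":0},
    {"jaw":0.2,"x":0,"y":0,"z":0,"ax":0,"ay":0,"az":0},
    {"jaw":0,"x":0,"y":0,"z":0,"ax":0,"ay":0,"az":0},
    {"jaw":0,"x":0,"y":0,"z":0,"ax":0,"ay":0,"az":0},
    {"jaw":0,"x":0,"y":0,"z":-0.03,"ax":0,"ay":0,"az":0},
    {"jaw":0,"x":0,"y":0,"z":-0.05,"ax":0,"ay":0,"az":0},
    {"jaw":0,"x":0,"y":0,"z":0,"ax":0,"ay":0,"az":-10.1},
    {"jaw":0,"x":0,"y":0,"z":0,"ax":0,"ay":0,"az":0},
  ],
)

```text
time_s: 14.72
tool_pos: [0.4558, -0.2275, 0.1039]
tcp_rot: [0.0, 0.718, 0.696, 0.0]
ft_force: [0.2, 0.9, -0.7]
grip_width: 0.0937
finger_force: 0.0
```

```bash
python3 plan.py 626.8,-25.6,88.3
```

```text
t14.7 pos [ 455.8 -227.5  103.9] yaw 88.2 F [ 0.2  0.9 -0.7] w 93.7 f 0.0
626.8,-25.6,88.3 az -0.1 dx 206.9 dy 164.9
```

Request:
arm_command(
  deltas=[
    {"jaw":0,"x":0.04,"y":0.032,"z":0,"ax":0,"ay":0,"az":0},
    {"jaw":0,"x":0.04,"y":0.033,"z":0,"ax":0,"ay":0,"az":0},
    {"jaw":0,"x":0.042,"y":0.033,"z":0,"ax":0,"ay":0,"az":0},
    {"jaw":0,"x":0.042,"y":0.033,"z":0,"ax":0,"ay":0,"az":0},
    {"jaw":0,"x":0.043,"y":0.034,"z":0,"ax":0,"ay":0,"az":0},
    {"jaw":0,"x":0,"y":0,"z":0.03,"ax":0,"ay":0,"az":0},
    {"jaw":0,"x":0,"y":0,"z":0.03,"ax":0,"ay":0,"az":0},
    {"jaw":0,"x":0,"y":0,"z":0.015,"ax":0,"ay":0,"az":0},
    {"jaw":0,"x":0,"y":0,"z":0.005,"ax":0,"ay":0,"az":0},
    {"jaw":0,"x":0,"y":0,"z":0,"ax":0,"ay":0,"az":0},
  ],
)

```text
time_s: 15.98
tool_pos: [0.627, -0.0258, 0.0237]
tcp_rot: [0.0, 0.718, 0.696, 0.0]
ft_force: [-1.0, -0.3, 0.5]
grip_width: 0.0942
finger_force: 0.0
```

Request:
arm_command(
  deltas=[
    {"jaw":1,"x":0,"y":0,"z":0,"ax":0,"ay":0,"az":0},
    {"jaw":1,"x":0,"y":0,"z":0,"ax":0,"ay":0,"az":0},
    {"jaw":1,"x":0,"y":0,"z":0,"ax":0,"ay":0,"az":0},
    {"jaw":1,"x":0,"y":0,"z":0,"ax":0,"ay":0,"az":0},
    {"jaw":1,"x":0,"y":0,"z":0,"ax":0,"ay":0,"az":0},
    {"jaw":1,"x":0,"y":0,"z":0,"ax":0,"ay":0,"az":0},
    {"jaw":1,"x":0,"y":0,"z":0,"ax":0,"ay":0,"az":0},
    {"jaw":1,"x":0,"y":0,"z":0,"ax":0,"ay":0,"az":0},
  ],
)

```text
time_s: 16.98
tool_pos: [0.6268, -0.0254, 0.0234]
tcp_rot: [0.0, 0.717, 0.697, -0.0]
ft_force: [0.4, 0.8, 0.7]
grip_width: 0.0372
finger_force: 19.8
```

Request:
arm_command(
  deltas=[
    {"jaw":1,"x":0,"y":0,"z":-0.01,"ax":0,"ay":0,"az":0},
    {"jaw":1,"x":0,"y":0,"z":-0.03,"ax":0,"ay":0,"az":0},
    {"jaw":1,"x":0,"y":0,"z":-0.04,"ax":0,"ay":0,"az":0},
    {"jaw":1,"x":0,"y":0,"z":0,"ax":0,"ay":0,"az":6.6},
    {"jaw":1,"x":0,"y":0,"z":0,"ax":0,"ay":0,"az":6.6},
    {"jaw":1,"x":0,"y":0,"z":0,"ax":0,"ay":0,"az":0},
  ],
)

```text
time_s: 17.73
tool_pos: [0.6267, -0.0254, 0.1039]
tcp_rot: [0.0, 0.792, 0.61, 0.0]
ft_force: [0.5, 1.8, -1.3]
grip_width: 0.037
finger_force: 19.8
```

```bash
python3 plan.py 636.3,246.4,75; python3 - <<'E'
from meas import *
f=grab('top','t6.png')
print('tb',rect(f,(153,160,208,205),'tray',.010,25),'gold',rect(f,(288,211,347,255),'gold',.021),'tg',rect(f,(288,211,347,255),'tray',.010,25))
a=cv2.resize(f['image'][150:215,140:240],None,fx=4,fy=4,interpolation=cv2.INTER_CUBIC);b=cv2.resize(f['image'][200:265,270:370],None,fx=4,fy=4,interpolation=cv2.INTER_CUBIC)
cv2.imwrite('pics/c7.png',np.vstack([a,b])[:,:,::-1])
E
```

```text
t17.7 pos [626.7 -25.4 103.9] yaw 75.2 F [ 0.5  1.8 -1.3] w 37.0 f 19.8
636.3,246.4,75 az 0.2 dx 265.1 dy -61.1
tb (634.9, 233.7, 130.8, 79.8, 74.3) gold (455.1, -230.6, 71.9, 36.2, 78.5) tg (456.0, -217.3, 121.6, 79.9, 77.1)
```

View pics/c7.png

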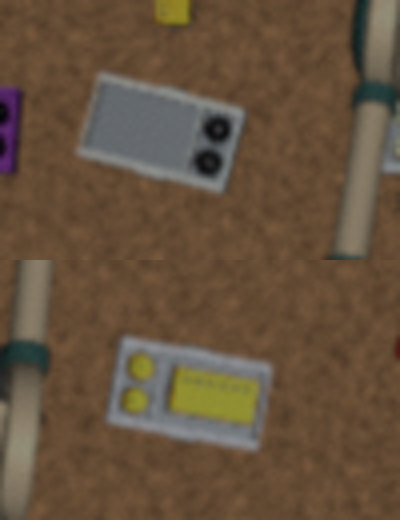

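Gold lies inside its bay (crop (215,395)), and the black tray is empty at (160,130). Carry black over.

Request:
arm_command(
  deltas=[
    {"jaw":1,"x":0.044,"y":-0.01,"z":0,"ax":0,"ay":0,"az":0},
    {"jaw":1,"x":0.045,"y":-0.01,"z":0,"ax":0,"ay":0,"az":0},
    {"jaw":1,"x":0.045,"y":-0.01,"z":0,"ax":0,"ay":0,"az":0},
    {"jaw":1,"x":0.045,"y":-0.01,"z":0,"ax":0,"ay":0,"az":0},
    {"jaw":1,"x":0.045,"y":-0.01,"z":0,"ax":0,"ay":0,"az":0},
    {"jaw":1,"x":0.0426,"y":-0.0093,"z":0,"ax":0,"ay":0,"az":0},
    {"jaw":1,"x":0,"y":0,"z":0.03,"ax":0,"ay":0,"az":0},
    {"jaw":1,"x":0,"y":0,"z":0.02,"ax":0,"ay":0,"az":0},
    {"jaw":1,"x":0,"y":0,"z":0,"ax":0,"ay":0,"az":0},
    {"jaw":1,"x":0,"y":0,"z":0,"ax":0,"ay":0,"az":0},
  ],
)

```text
time_s: 19.02
tool_pos: [0.6386, 0.2475, 0.0541]
tcp_rot: [0.0, 0.793, 0.61, 0.001]
ft_force: [0.6, -0.1, -1.5]
grip_width: 0.0371
finger_force: 19.8
```

```bash
python3 plan.py 637.5,247.5,75; python3 - <<'E'
from h import *
g=grab('scene')
cv2.imwrite('pics/c8.png',cv2.resize(g['image'][180:300,280:410],None,fx=4,fy=4,interpolation=cv2.INTER_CUBIC)[:,:,::-1])
E
```

```text
t19.0 pos [638.6 247.5  54.1] yaw 75.1 F [ 0.6 -0.1 -1.5] w 37.1 f 19.8
637.5,247.5,75 az 0.1 dx -0.3 dy -1.1
```

View pics/c8.png

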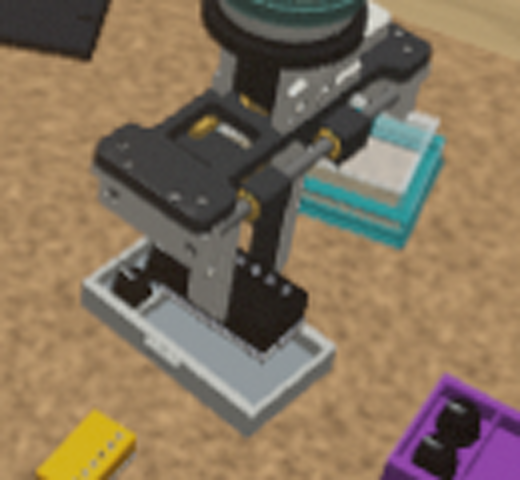

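Black hangs inside the rim outline over the black-knob bay. Lower it while watching the force.

Request:
arm_command(
  deltas=[
    {"jaw":1,"x":0,"y":0,"z":0.015,"ax":0,"ay":0,"az":0},
    {"jaw":1,"x":0,"y":0,"z":0.007,"ax":0,"ay":0,"az":0},
    {"jaw":1,"x":0,"y":0,"z":0.003,"ax":0,"ay":0,"az":0},
    {"jaw":1,"x":0,"y":0,"z":0.002,"ax":0,"ay":0,"az":0},
    {"jaw":1,"x":0,"y":0,"z":0,"ax":0,"ay":0,"az":0},
  ],
)

```text
time_s: 19.7
tool_pos: [0.638, 0.2475, 0.0264]
tcp_rot: [0.0, 0.793, 0.61, -0.0]
ft_force: [-0.1, 0.4, -1.6]
grip_width: 0.0368
finger_force: 19.8
```

Request:
arm_command(
  deltas=[
    {"jaw":1,"x":0,"y":0,"z":0.002,"ax":0,"ay":0,"az":0},
    {"jaw":1,"x":0,"y":0,"z":0.001,"ax":0,"ay":0,"az":0},
    {"jaw":1,"x":0,"y":0,"z":0.0006,"ax":0,"ay":0,"az":0},
    {"jaw":1,"x":0,"y":0,"z":0,"ax":0,"ay":0,"az":0},
  ],
)

```text
time_s: 20.2
tool_pos: [0.638, 0.2475, 0.0234]
tcp_rot: [0.0, 0.793, 0.61, 0.0]
ft_force: [-0.8, -0.8, 1.5]
grip_width: 0.0368
finger_force: 19.8
```

Request:
arm_command(
  deltas=[
    {"jaw":0.4,"x":0,"y":0,"z":0,"ax":0,"ay":0,"az":0},
    {"jaw":0.2,"x":0,"y":0,"z":0,"ax":0,"ay":0,"az":0},
    {"jaw":0,"x":0,"y":0,"z":0,"ax":0,"ay":0,"az":0},
    {"jaw":0,"x":0,"y":0,"z":0,"ax":0,"ay":0,"az":0},
    {"jaw":0,"x":0,"y":0,"z":-0.03,"ax":0,"ay":0,"az":0},
    {"jaw":0,"x":0,"y":0,"z":-0.05,"ax":0,"ay":0,"az":0},
    {"jaw":0,"x":0,"y":0,"z":0,"ax":0,"ay":0,"az":-8.2},
    {"jaw":0,"x":0,"y":0,"z":0,"ax":0,"ay":0,"az":-8.1},
    {"jaw":0,"x":0,"y":0,"z":0,"ax":0,"ay":0,"az":-8.1},
  ],
)

```text
time_s: 21.32
tool_pos: [0.638, 0.2474, 0.103]
tcp_rot: [0.0, 0.644, 0.765, 0.0]
ft_force: [0.4, -0.5, -0.1]
grip_width: 0.0938
finger_force: 0.0
```

Request:
arm_command(
  deltas=[
    {"jaw":0,"x":-0.045,"y":-0.0074,"z":0,"ax":0,"ay":0,"az":0},
    {"jaw":0,"x":-0.045,"y":-0.0074,"z":0,"ax":0,"ay":0,"az":0},
    {"jaw":0,"x":-0.045,"y":-0.0074,"z":0,"ax":0,"ay":0,"az":0},
    {"jaw":0,"x":-0.045,"y":-0.0074,"z":0,"ax":0,"ay":0,"az":0},
    {"jaw":0,"x":-0.045,"y":-0.0074,"z":0,"ax":0,"ay":0,"az":0},
    {"jaw":0,"x":-0.045,"y":-0.0074,"z":0,"ax":0,"ay":0,"az":0},
    {"jaw":0,"x":-0.045,"y":-0.0074,"z":0,"ax":0,"ay":0,"az":0},
    {"jaw":0,"x":-0.045,"y":-0.0074,"z":0,"ax":0,"ay":0,"az":0},
    {"jaw":0,"x":-0.045,"y":-0.0074,"z":0,"ax":0,"ay":0,"az":0},
    {"jaw":0,"x":-0.0444,"y":-0.0075,"z":0,"ax":0,"ay":0,"az":0},
  ],
)

```text
time_s: 22.58
tool_pos: [0.6391, -0.2096, 0.1029]
tcp_rot: [0.0, 0.646, 0.763, 0.0]
ft_force: [0.1, 0.9, 0.4]
grip_width: 0.0939
finger_force: 0.0
```

```bash
python3 plan.py 638.8,-207.9,99.5; python3 - <<'E'
from meas import *
f=grab('top','t9.png')
print('tb',rect(f,(153,160,208,205),'tray',.010,25),'black',rect(f,(158,166,189,195),'black',.021))
cv2.imwrite('pics/c9.png',cv2.resize(f['image'][150:215,140:240],None,fx=4,fy=4,interpolation=cv2.INTER_CUBIC)[:,:,::-1])
E
```

```text
t22.6 pos [ 639.1 -209.6  102.9] yaw 99.5 F [0.1 0.9 0.4] w 93.9 f 0.0
638.8,-207.9,99.5 az 0.0 dx 1.7 dy 0.0
tb (634.9, 233.7, 131.0, 79.8, 74.6) black (638.4, 247.8, 73.8, 37.2, 77.4)
```

Request:
arm_command(
  deltas=[
    {"jaw":0,"x":0.001,"y":0,"z":0.03,"ax":0,"ay":0,"az":0},
    {"jaw":0,"x":0,"y":0,"z":0.03,"ax":0,"ay":0,"az":0},
    {"jaw":0,"x":0,"y":0,"z":0.017,"ax":0,"ay":0,"az":0},
    {"jaw":0,"x":0,"y":0,"z":0.005,"ax":0,"ay":0,"az":0},
    {"jaw":0,"x":0,"y":0,"z":0,"ax":0,"ay":0,"az":0},
  ],
)

```text
time_s: 23.25
tool_pos: [0.6395, -0.207, 0.0212]
tcp_rot: [0.0, 0.646, 0.763, 0.0]
ft_force: [0.4, -0.8, 0.6]
grip_width: 0.0942
finger_force: 0.0
```

Request:
arm_command(
  deltas=[
    {"jaw":1,"x":0,"y":0,"z":0,"ax":0,"ay":0,"az":0},
    {"jaw":1,"x":0,"y":0,"z":0,"ax":0,"ay":0,"az":0},
    {"jaw":1,"x":0,"y":0,"z":0,"ax":0,"ay":0,"az":0},
    {"jaw":1,"x":0,"y":0,"z":0,"ax":0,"ay":0,"az":0},
    {"jaw":1,"x":0,"y":0,"z":0,"ax":0,"ay":0,"az":0},
    {"jaw":1,"x":0,"y":0,"z":0,"ax":0,"ay":0,"az":0},
    {"jaw":1,"x":0,"y":0,"z":0,"ax":0,"ay":0,"az":0},
    {"jaw":1,"x":0,"y":0,"z":0,"ax":0,"ay":0,"az":0},
  ],
)

```text
time_s: 24.25
tool_pos: [0.6389, -0.2071, 0.0209]
tcp_rot: [-0.0, 0.646, 0.763, -0.0]
ft_force: [1.0, 0.3, 0.5]
grip_width: 0.0369
finger_force: 20.0
```

Request:
arm_command(
  deltas=[
    {"jaw":1,"x":0,"y":0,"z":-0.01,"ax":0,"ay":0,"az":0},
    {"jaw":1,"x":0,"y":0,"z":-0.03,"ax":0,"ay":0,"az":0},
    {"jaw":1,"x":0,"y":0,"z":-0.04,"ax":0,"ay":0,"az":0},
    {"jaw":1,"x":0,"y":0,"z":0,"ax":0,"ay":0,"az":5.6},
    {"jaw":1,"x":0,"y":0,"z":0,"ax":0,"ay":0,"az":5.6},
    {"jaw":1,"x":0,"y":0,"z":0,"ax":0,"ay":0,"az":0},
  ],
)

```text
time_s: 25.0
tool_pos: [0.639, -0.207, 0.1014]
tcp_rot: [0.0, 0.717, 0.697, 0.0]
ft_force: [-0.2, -0.1, -1.5]
grip_width: 0.0367
finger_force: 20.0
```

```bash
python3 plan.py 629.4,-28.5,88.3; python3 - <<'E'
from meas import *
f=grab('top','t10.png')
print('tc',rect(f,(228,164,282,201),'tray',.010,25))
E
```

```text
t25.0 pos [ 639.  -207.   101.4] yaw 88.4 F [-0.2 -0.1 -1.5] w 36.7 f 20.0
629.4,-28.5,88.3 az 0.1 dx 178.2 dy -14.9
tc (630.0, -11.5, 128.8, 77.9, 88.5)
```

Request:
arm_command(
  deltas=[
    {"jaw":1,"x":0.044,"y":-0.003,"z":0,"ax":0,"ay":0,"az":0},
    {"jaw":1,"x":0.045,"y":-0.004,"z":0,"ax":0,"ay":0,"az":0},
    {"jaw":1,"x":0.045,"y":-0.004,"z":0,"ax":0,"ay":0,"az":0},
    {"jaw":1,"x":0.044,"y":-0.004,"z":0,"ax":0,"ay":0,"az":0},
    {"jaw":1,"x":0,"y":0,"z":0.03,"ax":0,"ay":0,"az":0},
    {"jaw":1,"x":0,"y":0,"z":0.02,"ax":0,"ay":0,"az":0},
    {"jaw":1,"x":0,"y":0,"z":0.015,"ax":0,"ay":0,"az":0},
    {"jaw":1,"x":0,"y":0,"z":0.006,"ax":0,"ay":0,"az":0},
    {"jaw":1,"x":0,"y":0,"z":0.003,"ax":0,"ay":0,"az":0},
    {"jaw":1,"x":0,"y":0,"z":0,"ax":0,"ay":0,"az":0},
  ],
)

```text
time_s: 26.3
tool_pos: [0.6296, -0.0289, 0.0272]
tcp_rot: [0.0, 0.718, 0.697, 0.0]
ft_force: [-0.2, -0.3, -1.3]
grip_width: 0.037
finger_force: 20.0
```

Request:
arm_command(
  deltas=[
    {"jaw":1,"x":0,"y":0,"z":0.0015,"ax":0,"ay":0,"az":0},
    {"jaw":1,"x":0,"y":0,"z":0.001,"ax":0,"ay":0,"az":0},
    {"jaw":1,"x":0,"y":0,"z":0.0006,"ax":0,"ay":0,"az":0},
    {"jaw":1,"x":0,"y":0,"z":0,"ax":0,"ay":0,"az":0},
  ],
)

```text
time_s: 26.8
tool_pos: [0.6293, -0.0287, 0.0238]
tcp_rot: [0.0, 0.717, 0.697, 0.0]
ft_force: [-0.6, 0.2, -1.2]
grip_width: 0.0371
finger_force: 20.0
```

Request:
arm_command(
  deltas=[
    {"jaw":1,"x":0,"y":0,"z":0.0005,"ax":0,"ay":0,"az":0},
    {"jaw":0.4,"x":0,"y":0,"z":0,"ax":0,"ay":0,"az":0},
    {"jaw":0.2,"x":0,"y":0,"z":0,"ax":0,"ay":0,"az":0},
    {"jaw":0,"x":0,"y":0,"z":0,"ax":0,"ay":0,"az":0},
    {"jaw":0,"x":0,"y":0,"z":0,"ax":0,"ay":0,"az":0},
    {"jaw":0,"x":0,"y":0,"z":-0.03,"ax":0,"ay":0,"az":0},
    {"jaw":0,"x":0,"y":0,"z":-0.05,"ax":0,"ay":0,"az":0},
    {"jaw":0,"x":0,"y":0,"z":-0.02,"ax":0,"ay":0,"az":-5.2},
    {"jaw":0,"x":0,"y":0,"z":0,"ax":0,"ay":0,"az":0},
  ],
)

```text
time_s: 27.92
tool_pos: [0.6305, -0.0288, 0.1252]
tcp_rot: [0.002, 0.685, 0.728, 0.001]
ft_force: [0.7, 0.5, 0.3]
grip_width: 0.0938
finger_force: 0.0
```

```bash
python3 plan.py 475.4,230,93.5
```

```text
t27.9 pos [630.5 -28.8 125.2] yaw 93.5 F [0.7 0.5 0.3] w 93.8 f 0.0
475.4,230,93.5 az -0.0 dx 267.8 dy -139.0
```

Request:
arm_command(
  deltas=[
    {"jaw":0,"x":0.038,"y":-0.02,"z":0,"ax":0,"ay":0,"az":0},
    {"jaw":0,"x":0.04,"y":-0.02,"z":0,"ax":0,"ay":0,"az":0},
    {"jaw":0,"x":0.04,"y":-0.02,"z":0,"ax":0,"ay":0,"az":0},
    {"jaw":0,"x":0.04,"y":-0.02,"z":0,"ax":0,"ay":0,"az":0},
    {"jaw":0,"x":0.04,"y":-0.02,"z":0,"ax":0,"ay":0,"az":0},
    {"jaw":0,"x":0.04,"y":-0.02,"z":0,"ax":0,"ay":0,"az":0},
    {"jaw":0.3,"x":0.0298,"y":-0.019,"z":0,"ax":0,"ay":0,"az":0},
    {"jaw":0.45,"x":0,"y":0,"z":0.03,"ax":0,"ay":0,"az":0},
    {"jaw":0.45,"x":0,"y":0,"z":0.018,"ax":0,"ay":0,"az":0},
    {"jaw":0.45,"x":0,"y":0,"z":0,"ax":0,"ay":0,"az":0},
  ],
)

```text
time_s: 29.18
tool_pos: [0.4718, 0.2295, 0.0727]
tcp_rot: [-0.001, 0.685, 0.728, -0.003]
ft_force: [-0.3, 0.6, -0.2]
grip_width: 0.0575
finger_force: 0.0
```

```bash
python3 plan.py 475.4,230,93.5;  python3 - <<'E'
from meas import *
g=grab('scene'); f=grab('top')
print('cream',rect(f,(246,172,275,194),'cream',.021),'gold',rect(f,(288,211,347,255),'gold',.021))
cv2.imwrite('pics/c11.png',np.hstack([cv2.resize(g['image'][150:250,300:400],None,fx=4,fy=4,interpolation=cv2.INTER_CUBIC),cv2.resize(f['image'][155:255,250:350],None,fx=4,fy=4,interpolation=cv2.INTER_CUBIC)])[:,:,::-1])
E
```

```text
t29.2 pos [471.8 229.5  72.7] yaw 93.5 F [-0.3  0.6 -0.2] w 57.5 f 0.0
475.4,230,93.5 az -0.0 dx 0.3 dy 3.7
cream (630.4, -25.8, 72.8, 38.7, 88.3) gold (455.0, -230.6, 71.8, 36.2, 78.0)
```

View pics/c11.png

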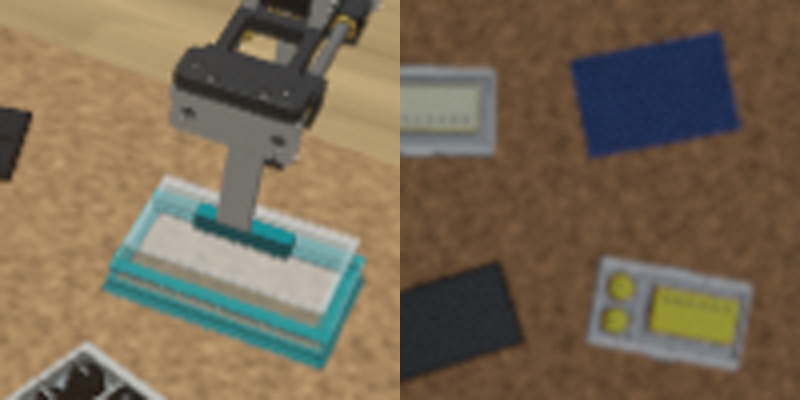

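The jaw is centred on the rib (crop (245,230)). On the right, cream is in its bay and gold lies in its own. Descend onto the rib.

Request:
arm_command(
  deltas=[
    {"jaw":0.45,"x":0,"y":0.002,"z":0.018,"ax":0,"ay":0,"az":0},
    {"jaw":0.45,"x":0,"y":0,"z":0.008,"ax":0,"ay":0,"az":0},
    {"jaw":0.45,"x":0,"y":0,"z":0.002,"ax":0,"ay":0,"az":0},
    {"jaw":0.45,"x":0,"y":0,"z":0,"ax":0,"ay":0,"az":0},
  ],
)

```text
time_s: 29.78
tool_pos: [0.4763, 0.2303, 0.0476]
tcp_rot: [0.0, 0.685, 0.728, 0.0]
ft_force: [1.2, 0.7, -0.3]
grip_width: 0.0521
finger_force: 0.0
```

Request:
arm_command(
  deltas=[
    {"jaw":1,"x":0,"y":0,"z":0,"ax":0,"ay":0,"az":0},
    {"jaw":1,"x":0,"y":0,"z":0,"ax":0,"ay":0,"az":0},
    {"jaw":1,"x":0,"y":0,"z":0,"ax":0,"ay":0,"az":0},
    {"jaw":1,"x":0,"y":0,"z":0,"ax":0,"ay":0,"az":0},
    {"jaw":1,"x":0,"y":0,"z":0,"ax":0,"ay":0,"az":0},
    {"jaw":1,"x":0,"y":0,"z":0,"ax":0,"ay":0,"az":0},
    {"jaw":1,"x":0,"y":0,"z":0,"ax":0,"ay":0,"az":0},
    {"jaw":1,"x":0,"y":0,"z":0,"ax":0,"ay":0,"az":0},
  ],
  newtons=25,
)

```text
time_s: 30.78
tool_pos: [0.476, 0.2302, 0.0472]
tcp_rot: [0.0, 0.685, 0.728, -0.0]
ft_force: [0.5, -0.0, 1.2]
grip_width: 0.0119
finger_force: 25.0
```

Request:
arm_command(
  deltas=[
    {"jaw":0.8,"x":0,"y":0,"z":0,"ax":0,"ay":0,"az":0},
    {"jaw":0.7,"x":0,"y":0,"z":0,"ax":0,"ay":0,"az":0},
    {"jaw":0.7,"x":0,"y":0,"z":0.002,"ax":0,"ay":0,"az":0},
    {"jaw":0.7,"x":0,"y":0,"z":0.0025,"ax":0,"ay":0,"az":0},
    {"jaw":1,"x":0,"y":0,"z":0,"ax":0,"ay":0,"az":0},
    {"jaw":1,"x":0,"y":0,"z":0,"ax":0,"ay":0,"az":0},
    {"jaw":1,"x":0,"y":0,"z":0,"ax":0,"ay":0,"az":0},
    {"jaw":1,"x":0,"y":0,"z":0,"ax":0,"ay":0,"az":0},
    {"jaw":1,"x":0,"y":0,"z":0,"ax":0,"ay":0,"az":0},
    {"jaw":1,"x":0,"y":0,"z":0,"ax":0,"ay":0,"az":0},
  ],
  newtons=40,
)

```text
time_s: 32.02
tool_pos: [0.4761, 0.2302, 0.0427]
tcp_rot: [0.0, 0.685, 0.728, -0.0]
ft_force: [0.4, -0.3, -1.0]
grip_width: 0.0114
finger_force: 40.0
```

Request:
arm_command(
  deltas=[
    {"jaw":1,"x":0,"y":0,"z":-0.01,"ax":0,"ay":0,"az":0},
    {"jaw":1,"x":0,"y":0,"z":-0.03,"ax":0,"ay":0,"az":0},
    {"jaw":1,"x":0,"y":0,"z":-0.04,"ax":0,"ay":0,"az":0},
    {"jaw":1,"x":0,"y":0,"z":-0.02,"ax":0,"ay":0,"az":0},
    {"jaw":1,"x":0,"y":0,"z":0,"ax":0,"ay":0,"az":7.6},
    {"jaw":1,"x":0,"y":0,"z":0,"ax":0,"ay":0,"az":7.6},
    {"jaw":1,"x":0,"y":0,"z":0,"ax":0,"ay":0,"az":0},
  ],
)

```text
time_s: 32.9
tool_pos: [0.4762, 0.2303, 0.1434]
tcp_rot: [0.0, 0.775, 0.632, 0.0]
ft_force: [0.2, 0.1, -1.0]
grip_width: 0.0118
finger_force: 40.0
```

```bash
python3 plan.py 457.8,-211.3,78.2
```

```text
t32.9 pos [476.2 230.3 143.4] yaw 78.4 F [ 0.2  0.1 -1. ] w 11.8 f 40.0
457.8,-211.3,78.2 az 0.2 dx -436.0 dy 72.3
```

Request:
arm_command(
  deltas=[
    {"jaw":1,"x":-0.04,"y":0.007,"z":0,"ax":0,"ay":0,"az":0},
    {"jaw":1,"x":-0.044,"y":0.007,"z":0,"ax":0,"ay":0,"az":0},
    {"jaw":1,"x":-0.044,"y":0.007,"z":0,"ax":0,"ay":0,"az":0},
    {"jaw":1,"x":-0.044,"y":0.007,"z":0,"ax":0,"ay":0,"az":0},
    {"jaw":1,"x":-0.044,"y":0.007,"z":0,"ax":0,"ay":0,"az":0},
    {"jaw":1,"x":-0.044,"y":0.007,"z":0,"ax":0,"ay":0,"az":0},
    {"jaw":1,"x":-0.044,"y":0.008,"z":0,"ax":0,"ay":0,"az":0},
    {"jaw":1,"x":-0.044,"y":0.008,"z":0,"ax":0,"ay":0,"az":0},
    {"jaw":1,"x":-0.044,"y":0.007,"z":0,"ax":0,"ay":0,"az":0},
    {"jaw":1,"x":-0.03,"y":0.005,"z":0,"ax":0,"ay":0,"az":0},
  ],
)

```text
time_s: 34.15
tool_pos: [0.459, -0.1992, 0.1431]
tcp_rot: [0.0, 0.775, 0.632, -0.0]
ft_force: [-0.5, 0.6, -0.8]
grip_width: 0.0115
finger_force: 40.0
```

Request:
arm_command(
  deltas=[
    {"jaw":1,"x":-0.014,"y":0.0025,"z":0.02,"ax":0,"ay":0,"az":0.2},
    {"jaw":1,"x":0,"y":0,"z":0.02,"ax":0,"ay":0,"az":0},
    {"jaw":1,"x":0,"y":0,"z":0.01,"ax":0,"ay":0,"az":0},
    {"jaw":1,"x":0,"y":0,"z":0,"ax":0,"ay":0,"az":0},
    {"jaw":1,"x":0,"y":0,"z":0,"ax":0,"ay":0,"az":0},
  ],
)

```text
time_s: 34.78
tool_pos: [0.4593, -0.2115, 0.0935]
tcp_rot: [0.001, 0.776, 0.63, 0.0]
ft_force: [-0.1, -0.6, -1.6]
grip_width: 0.0115
finger_force: 40.0
```

```bash
python3 plan.py 457.8,-211.3,78.2; python3 - <<'E'
from meas import *
g=grab('scene')
cv2.imwrite('pics/c12.png',cv2.resize(g['image'][85:185,150:290],None,fx=5,fy=5,interpolation=cv2.INTER_CUBIC)[:,:,::-1])
E
```

```text
t34.8 pos [ 459.3 -211.5   93.5] yaw 78.2 F [-0.1 -0.6 -1.6] w 11.5 f 40.0
457.8,-211.3,78.2 az -0.0 dx -0.1 dy -1.5
```

View pics/c12.png

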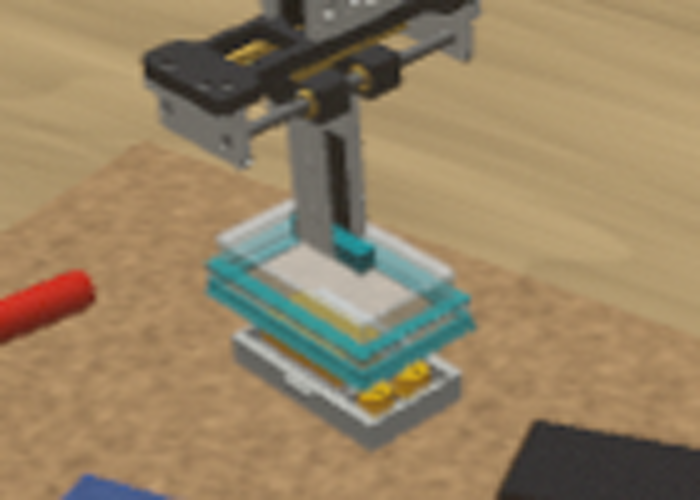

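The lid hangs level over the gold tray, axes matching. Lower it onto the catches, watching the force.

Request:
arm_command(
  deltas=[
    {"jaw":1,"x":0,"y":-0.001,"z":0.015,"ax":0,"ay":0,"az":0},
    {"jaw":1,"x":0,"y":0,"z":0.01,"ax":0,"ay":0,"az":0},
    {"jaw":1,"x":0,"y":0,"z":0.005,"ax":0,"ay":0,"az":0},
    {"jaw":1,"x":0,"y":0,"z":0.003,"ax":0,"ay":0,"az":0},
    {"jaw":1,"x":0,"y":0,"z":0,"ax":0,"ay":0,"az":0},
  ],
)

```text
time_s: 35.45
tool_pos: [0.4579, -0.2112, 0.0598]
tcp_rot: [0.0, 0.777, 0.63, -0.0]
ft_force: [-0.3, -0.1, -0.1]
grip_width: 0.0116
finger_force: 40.0
```

Request:
arm_command(
  deltas=[
    {"jaw":1,"x":0,"y":0,"z":0.002,"ax":0,"ay":0,"az":0},
    {"jaw":1,"x":0,"y":0,"z":0.002,"ax":0,"ay":0,"az":0},
    {"jaw":1,"x":0,"y":0,"z":0.002,"ax":0,"ay":0,"az":0},
    {"jaw":1,"x":0,"y":0,"z":0.001,"ax":0,"ay":0,"az":0},
    {"jaw":1,"x":0,"y":0,"z":0,"ax":0,"ay":0,"az":0},
  ],
)

```text
time_s: 36.08
tool_pos: [0.4579, -0.2113, 0.0531]
tcp_rot: [0.0, 0.777, 0.63, 0.0]
ft_force: [-1.1, 0.5, 2.2]
grip_width: 0.0118
finger_force: 40.0
```

Request:
arm_command(
  deltas=[
    {"jaw":1,"x":0,"y":0,"z":0.002,"ax":0,"ay":0,"az":0},
    {"jaw":1,"x":0,"y":0,"z":0.002,"ax":0,"ay":0,"az":0},
    {"jaw":1,"x":0,"y":0,"z":0.002,"ax":0,"ay":0,"az":0},
    {"jaw":1,"x":0,"y":0,"z":0.001,"ax":0,"ay":0,"az":0},
    {"jaw":1,"x":0,"y":0,"z":0.001,"ax":0,"ay":0,"az":0},
    {"jaw":1,"x":0,"y":0,"z":0,"ax":0,"ay":0,"az":0},
  ],
)

```text
time_s: 36.83
tool_pos: [0.4577, -0.2111, 0.0447]
tcp_rot: [-0.0, 0.777, 0.63, -0.0]
ft_force: [-0.3, 0.7, -0.2]
grip_width: 0.0115
finger_force: 40.0
```

Request:
arm_command(
  deltas=[
    {"jaw":1,"x":0,"y":0,"z":0.001,"ax":0,"ay":0,"az":0},
    {"jaw":1,"x":0,"y":0,"z":0.0005,"ax":0,"ay":0,"az":0},
    {"jaw":1,"x":0,"y":0,"z":0,"ax":0,"ay":0,"az":0},
  ],
)

```text
time_s: 37.2
tool_pos: [0.4578, -0.2112, 0.0446]
tcp_rot: [0.0, 0.777, 0.63, 0.0]
ft_force: [-2.7, 1.6, 10.9]
grip_width: 0.0115
finger_force: 40.0
```

Request:
arm_command(
  deltas=[
    {"jaw":0.8,"x":0,"y":0,"z":0,"ax":0,"ay":0,"az":0},
    {"jaw":0.6,"x":0,"y":0,"z":0,"ax":0,"ay":0,"az":0},
    {"jaw":0.6,"x":0,"y":0,"z":0,"ax":0,"ay":0,"az":0},
    {"jaw":0.6,"x":0,"y":0,"z":-0.015,"ax":0,"ay":0,"az":0},
    {"jaw":0.6,"x":0,"y":0,"z":-0.02,"ax":0,"ay":0,"az":0},
    {"jaw":1,"x":0,"y":0,"z":0,"ax":0,"ay":0,"az":0},
    {"jaw":1,"x":0,"y":0,"z":0,"ax":0,"ay":0,"az":0},
    {"jaw":1,"x":0,"y":0,"z":0,"ax":0,"ay":0,"az":0},
    {"jaw":1,"x":0,"y":0,"z":0,"ax":0,"ay":0,"az":0},
  ],
)

```text
time_s: 38.33
tool_pos: [0.4574, -0.211, 0.0777]
tcp_rot: [-0.001, 0.777, 0.63, -0.0]
ft_force: [-0.4, -0.8, 0.6]
grip_width: 0.0018
finger_force: 0.0
```

Request:
arm_command(
  deltas=[
    {"jaw":1,"x":0,"y":0,"z":0.015,"ax":0,"ay":0,"az":0},
    {"jaw":1,"x":0,"y":0,"z":0.003,"ax":0,"ay":0,"az":0},
    {"jaw":1,"x":0,"y":0,"z":0.002,"ax":0,"ay":0,"az":0},
    {"jaw":1,"x":0,"y":0,"z":0,"ax":0,"ay":0,"az":0},
  ],
)

```text
time_s: 38.83
tool_pos: [0.4577, -0.2112, 0.058]
tcp_rot: [-0.0, 0.777, 0.63, -0.0]
ft_force: [-0.4, -0.2, -0.2]
grip_width: 0.0006
finger_force: 0.0
```

A hard stop at the expected height with 10.9 N, and the rib top is below 58 mm (it would be 64 if unsnapped), so the lid is home. Retreat and take a final look.

Request:
arm_command(
  deltas=[
    {"jaw":0.5,"x":0,"y":0,"z":-0.03,"ax":0,"ay":0,"az":0},
    {"jaw":0,"x":0,"y":0,"z":-0.05,"ax":0,"ay":0,"az":0},
    {"jaw":0,"x":0,"y":0,"z":-0.05,"ax":0,"ay":0,"az":0},
    {"jaw":0,"x":-0.04,"y":0,"z":-0.03,"ax":0,"ay":0,"az":0},
    {"jaw":0,"x":-0.05,"y":-0.02,"z":0,"ax":0,"ay":0,"az":0},
    {"jaw":0,"x":-0.05,"y":-0.03,"z":0,"ax":0,"ay":0,"az":0},
    {"jaw":0,"x":-0.05,"y":-0.03,"z":0,"ax":0,"ay":0,"az":0},
    {"jaw":0,"x":-0.05,"y":-0.03,"z":0,"ax":0,"ay":0,"az":0},
    {"jaw":0,"x":0,"y":0,"z":0,"ax":0,"ay":0,"az":0},
  ],
)

```text
time_s: 39.95
tool_pos: [0.2981, -0.4263, 0.2184]
tcp_rot: [0.0, 0.778, 0.628, -0.001]
ft_force: [0.9, 0.1, -0.7]
grip_width: 0.0871
finger_force: 0.0
```

```bash
python3 plan.py; python3 - <<'E'
from meas import *
g=grab('scene')
cv2.imwrite('pics/c13.png',cv2.resize(g['image'][110:300,80:460],None,fx=2,fy=2,interpolation=cv2.INTER_CUBIC)[:,:,::-1])
f=grab('top'); print('lid',rect(f,(284,205,350,262),'teal',.005),'phone',rect(f,(228,215,286,256),'black',.008))
E
```

```text
t40.0 pos [ 298.1 -426.3  218.4] yaw 77.8 F [ 0.9  0.1 -0.7] w 87.1 f 0.0
lid (457.5, -211.1, 137.8, 84.1, 78.0) phone (451.1, -12.8, 148.7, 71.4, -73.5)
```

View pics/c13.png

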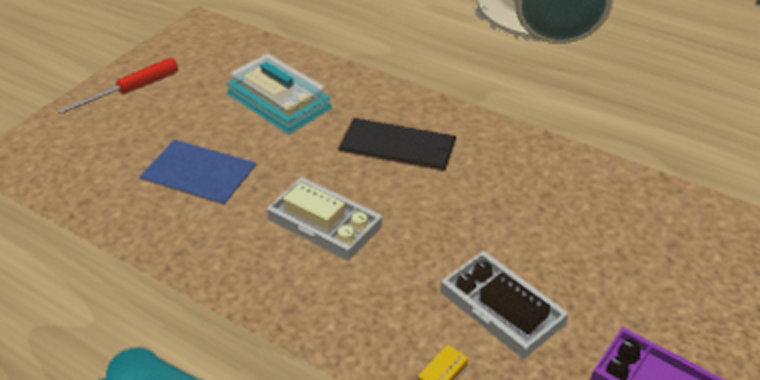

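The lid is level on the gold tray at (278,92). Cream is in the cream tray (315,205) and black in the black tray (515,300). The pad is empty and the phone has not moved; hand in.

```bash
python3 -c "
from station import sign_off
print(sign_off())"
```

```text
the job is handed in; nothing more can be done
None
```

The job is handed in: gold, black and cream each lie in their own tray, and the lid is snapped home on the gold tray; the arm touched neither the phone nor the screwdriver, and the clock read about 40 s of the 122 s allowed.

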